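# Clean the grinder's feed head and hold its knob home on the D-shaft

### The job

Grip the scraper block and with it wipe all four brass-coloured chips off the steel top of the green feed head into the grey tray at its end (they are sharp: never touch them with the fingers), then stand the scraper back upright on the bench. Then pick up the black knob, turn it so that the flat in its bore matches the flat of the brass D-shaft, push it onto the shaft and press it fully home, so that the red spring collar under it is pushed down to its stop. Finish while still gripping the knob and pressing it down: do not let go, and leave the other things on the bench where they are.

Things in the scene. Friction and masses are not known exactly. Their poses are not given: they have to be found in the camera images.
- head: Green feed head fixed to the bench; flat steel top 45 mm above the bench. Origin on the bench; in its frame the top spans x -65..65, y -90..140 mm, the chips lie on it at y -60..0, x -42..42, the D-shaft stands at x 0, y 100. Its x axis points away from the robot, within 0.15 rad.
- plate_mid (a point): Point on the steel top, in the middle of the area where the chips lie (head frame 0, -30, 45 mm); axes as the head's.
- plate_edge (a point): Middle of the edge of the steel top over which the chips are wiped into the tray (head frame 0, -90, 45 mm); the wiping direction is the head's -y.
- tray_mid (a point): Middle of the inner floor of the open grey tray joined to the head's -y end (head frame 0, -145, 4 mm); axes as the head's. The tray measures 150 mm in x by 110 mm in y outside, wall 4 mm, rim 26 mm above the bench.
- chip0: Loose brass-coloured flat six-sided chip, about 16 by 11 mm and 6 mm thick, 11 g, lying on the steel top. Origin at the centre of its underside.
- chip1: Loose brass-coloured flat six-sided chip, about 16 by 11 mm and 6 mm thick, 11 g, lying on the steel top. Origin at the centre of its underside.
- chip2: Loose brass-coloured flat six-sided chip, about 16 by 11 mm and 6 mm thick, 11 g, lying on the steel top. Origin at the centre of its underside.
- chip3: Loose brass-coloured flat six-sided chip, about 16 by 11 mm and 6 mm thick, 11 g, lying on the steel top. Origin at the centre of its underside.
- scraper: Scraper block standing on the bench: 110 mm long (its x), 24 mm thick (its y), 60 mm tall, straight flat underside, wooden with an orange plastic foot (lowest 12 mm). Origin at the centre of its underside, z up. Grip it across its 24 mm from above. 140 g. It may be to the left or the right.
- knob: Black knob standing on the bench: bar grip 50 mm long (its x), 32 wide (its y), 36 tall, on a round steel skirt of 58 mm diameter, 10 mm high; 90 g. Origin at the centre of its underside, on the bore axis, z up. D bore right through: 22 mm diameter, flat 5 mm from the axis on the +x side; a white mark on top of the bar shows that end. Grip it across the 32 mm, above the skirt.
- knob_flat (a point): Point on the knob's underside 20 mm from the bore axis along +x, the side of the bore's flat.
- spindle: Fixed upright brass D-shaft, 20 mm diameter, flat 4 mm from the axis on its +x side, top edge bevelled 1.5 mm. Origin on the axis at the level of the head's steel top, z up; the shaft ends 42 mm above it. A white stripe on the red collar round the shaft lies on the +x side. The knob goes on only with its x axis along this x axis (within about 0.1 rad).
- shaft_top (a point): Centre of the shaft's top (on the axis, 42 mm above the spindle origin).
- shaft_flat (a point): Point 20 mm from the shaft's axis along +x, the side of the flat, 10 mm above the spindle origin; the knob's knob_flat comes here when the knob is turned right and fully home.
- collar (a joint): Slide of the red spring collar, a 42 mm disc round the shaft that the knob's underside rests on: 0 = up (top 18 mm above the spindle origin), 0.008 = down at its stop (10 mm above it). 4 N start it, 12 N hold it at the stop; it springs back when let go, and the knob's weight does not move it.
- collar_top (a point): Centre of the collar's upper face.
- collet: Bystander: steel collet standing on the bench, 34 mm diameter, 40 mm tall. Origin at the centre of its underside.
- wheel: Bystander: pinkish grinding ring lying flat, 100 mm diameter, 28 mm high. Origin at the centre of its underside.
- wrench: Bystander: wrench lying on the left of the bench. Origin under its middle.
- can: Bystander: blue can, 66 mm diameter, 100 mm tall. Origin at the centre of its underside.
- brush: Bystander: brush lying on the right of the bench. Origin under its middle.
- bitblock: Bystander: wooden block 90 by 50 by 22 mm with four steel bits standing in it, 44 mm tall in all. Origin at the centre of its underside.
Not all that is in view belongs to the job. What is shaped like the scraper but blue or white is not meant.

How it is judged:
By the outcome, as a careful person would: the job done as asked, in the order asked, and still so for the second after the job is handed in, while the arm keeps its last pose, push and grip.
It also fails if it takes over 67 s, if anything falls off the work surface, if the arm or the gripper's body presses on something with over 40 N, if the wrist force passes 120 N, or if a joint passes its speed limit or range.

### The arm

A 6-joint arm with a two-finger parallel gripper is mounted at the origin on the work surface. World frame = base frame: x ahead of the robot, y to its left, z up, the work surface at z = 0. Lengths are in mm, angles in rad, forces in N, time in s.
With the tool pointing down it reaches from about 325 to 750 mm from the base axis. Payload 7.6 kg.
Tool frame: the origin (TCP) lies midway between the tips of the shut fingers; the grasp point (between the pads) lies 19 mm behind it; z points along the fingers, y is the direction in which the jaws open and shut (so a half turn about z gives the same grasp; the last joint's range is limited). The gripper opens to 85 mm and grips with 20 to 120 N. Pads are 22 mm wide; open, the fingers measure 114 mm over their backs; the gripper's body (76 mm by 85 mm) begins 54 mm behind the grasp point. The pads swing forward as they close: fully open they stand 13 mm farther back than shut.
Start: joints at [-0.07, 0.052, 1.401, -0, 1.689, -0.07], TCP at [525.02, 0.022, 231.323] pointing down, gripper open.
Joint ranges: [-2.9, 2.9], [-0.91, 2.17], [0.12, 2.37], [-1.06, 4.2], [0.26, 2.73], [-2.93, 2.93]. Speed limits (rad/s): [2.57, 2.57, 3.01, 3.14, 3.14, 3.14].

### API

Orientations are given as [roll, pitch, yaw] about the fixed x, y, z axes, in that order (R = Rz(yaw) Ry(pitch) Rx(roll)).
In Python, from plant import r, planner, vision, sensors gives the robot as it stands. The module is installed in compiled form; this text tells all that it offers. Calls block until the motion is done:
- r.movep(position, orientation): joint-space move of the TCP to a pose.
- r.move_linear(position, orientation=None, max_speed=150, threshold=None): straight line of the TCP; orientation=None keeps the orientation; max_speed is the mean speed in mm/s. With threshold (N) it stops when the force on the tool has changed by that much, and returns True; else False.
- r.movej(angles): joint-space move.
- r.move_gripper(opening, effort=None): finger opening in mm; effort is the grip in N (None keeps the last); returns when the fingers have stopped.
- r.hold(seconds).
- planner.solve_ik(position, orientation): joint angles nearest the present ones, or None.
- vision.grab_frame(name): name is "scene" or "side" or "wrist"; returns a dict with "color" (420x560x3 uint8, red, green, blue), "mtx" (3x3 intrinsics, pixels), "dist" ([k1, k2, p1, p2, k3] as OpenCV has them; the pictures are not rectified), "position" and "orientation" of the camera in the world. Camera axes: x right, y down, z forward; pixel columns grow to the right and rows downward; lengths in mm; the calibration is good to about 2 mm. A picture is of the moment at which its call begins. There is no depth.
A pose or a line that the arm cannot do raises r.MotionError and nothing moves.
- r.sign_off(): hands the job in, once; it reports no verdict.
Readings, each from a call of its own:
- sensors.current_time_s(): time.
- sensors.current_joint_pos(): joint angles.
- sensors.current_joint_velocities(): joint speeds.
- sensors.current_tau(): joint torques, N m.
- sensors.current_tcp_pos(): TCP position.
- sensors.current_orientation(): TCP orientation.
- sensors.current_force(): force on the tool from outside, world axes, zero at the start.
- sensors.current_wrist_torque(): the same for the moment, N m.
- sensors.current_grip_width(): finger opening in mm.
Only numpy, scipy, OpenCV 4.12 (cv2) and the standard library are available. Lean on these libraries where they do the work, as an engineer would, in place of code of your own. Each camera call takes 0.05 s, during which the arm holds its last target. There are 200 camera calls.

## Working session

There is one attempt and no reset: what is moved stays moved. The work goes in short steps, each a Python script; the robot and the scene stay as the last script left them, time stands still between calls to the robot, and variables do not carry over. Pictures are saved under pics/ and viewed, about 8 in all and at most 12, crops included, and the job is handed in when it is done.

```bash
mkdir -p pics; cat > h.py <<'E'
import numpy as np, cv2
from scipy.spatial.transform import Rotation as R
from plant import r, planner, vision, sensors
def grab(n,save=None):
    f=vision.grab_frame(n)
    if save: cv2.imwrite('pics/'+save,f['color'][:,:,::-1])
    return f
def camR(f):
    o=np.array(f['orientation'],float)
    return o if o.shape==(3,3) else R.from_euler('xyz',o).as_matrix()
def ray(f,uv):
    uv=np.array(uv,float).reshape(-1,1,2)
    n=cv2.undistortPoints(uv,np.array(f['mtx'],float),np.array(f['dist'],float)).reshape(-1,2)
    d=np.c_[n,np.ones(len(n))]@camR(f).T
    return np.array(f['position'],float),d
def onplane(f,uv,z):
    p,d=ray(f,uv); return p+d*((z-p[2])/d[:,2:3])
def proj(f,P):
    M=camR(f).T; t=-M@np.array(f['position'],float)
    return cv2.projectPoints(np.array(P,float).reshape(-1,1,3),cv2.Rodrigues(M)[0],t,np.array(f['mtx'],float),np.array(f['dist'],float))[0].reshape(-1,2)
E
python3 - <<'E'
from h import *
import pickle
fs={n:grab(n) for n in('scene','side','wrist')}
pickle.dump(fs,open('f0.pkl','wb'))
for n,f in fs.items(): print(n,f['position'],f['orientation'],f['mtx'][0])
a=fs['scene']['color'];b=fs['side']['color']
cv2.imwrite('pics/a.png',cv2.resize(a,(800,600),interpolation=cv2.INTER_CUBIC)[:,:,::-1])
cv2.imwrite('pics/b.png',cv2.resize(b,(800,600),interpolation=cv2.INTER_CUBIC)[:,:,::-1])
print(sensors.current_time_s(),sensors.current_orientation(),sensors.current_force())
E
```

```text
scene [970.04784453 573.99503274 746.6210675 ] [-2.29657957 -0.00458349  2.43390663] [400.11753022   0.         282.03635047]
side [ 166.43887272 -923.50531368 1043.56239078] [-2.35209319e+00 -6.12812242e-05 -3.31390624e-01] [482.14628017   0.         280.81091329]
wrist [524.31894108  78.01025122 372.92368445] [2.82963831e+00 7.02801789e-04 2.31535585e-04] [332.99111643   0.         275.10487632]
0.15 [-3.14042609e+00 -9.29158915e-05  1.57074547e+00] [-0.58735303 -0.44758737 -0.4358039 ]
```

View pics/a.png

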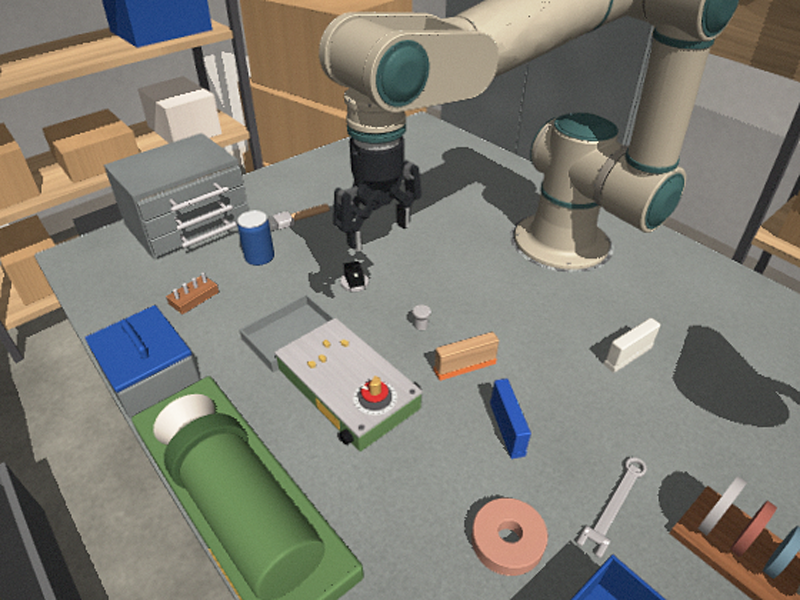

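View pics/b.png

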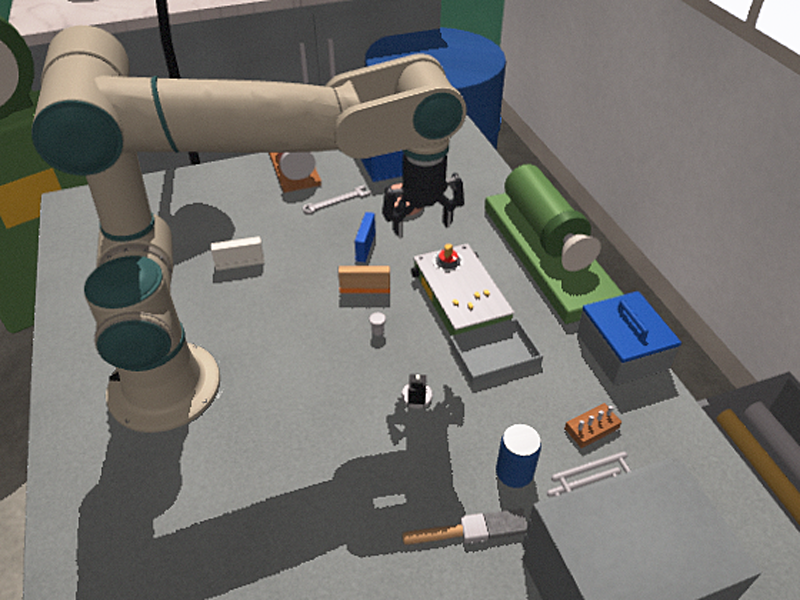

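Scene and side (800x600) show the head centred at about (348,375) in the scene, with the tray at its upper left. Four chips lie near (327,352) and the red collar is at (376,393). The orange-footed scraper is at (467,357) and the knob at (355,275). I'll measure these with masks.

```bash
python3 - <<'E'
from h import *
import pickle
fs=pickle.load(open('f0.pkl','rb'))
def hsv(f): return cv2.cvtColor(f['color'],cv2.COLOR_RGB2HSV)
def comps(m,amin):
    n,l,s,c=cv2.connectedComponentsWithStats(m.astype(np.uint8)); return [(s[i],c[i],l==i) for i in range(1,n) if s[i][4]>=amin]
for n,roi in (('scene',(160,200,380,330)),('side',(220,150,390,300))):
    f=fs[n];H=hsv(f).astype(int);x0,y0,x1,y1=roi
    R_=np.zeros(H.shape[:2],bool);R_[y0:y1,x0:x1]=1
    h,s,v=H[...,0],H[...,1],H[...,2]
    print(n)
    print(' plate');
    for st,c,m in comps(R_&(s<40)&(v>135),300):
        cn=max(cv2.findContours(m.astype(np.uint8),0,2)[0],key=cv2.contourArea)
        q=cv2.boxPoints(cv2.minAreaRect(cn)); ap=cv2.approxPolyDP(cv2.convexHull(cn),4,True).reshape(-1,2)
        print(st,ap.tolist(),onplane(f,ap,45)[:,:2].round(0).tolist())
    for nm,mk,z,a in (('red',((h<6)|(h>174))&(s>150)&(v>90),63,10),('brass',(h>17)&(h<30)&(s>110)&(v>110),48,4),('orange',(h>4)&(h<14)&(s>140)&(v>120),6,20),('wood',(h>9)&(h<20)&(s>60)&(s<180)&(v>110),60,40)):
        for st,c,m in comps(R_&mk,a):
            print(nm,st.tolist(),c.round(1),onplane(f,c,z).round(0)[0].tolist(), cv2.minAreaRect(onplane(f,np.argwhere(m)[:,::-1],z)[:,:2].astype(np.float32)))
a=fs['scene']['color'][190:325,160:350]; cv2.imwrite('pics/c.png',cv2.resize(a,None,fx=4.2,fy=4.2,interpolation=cv2.INTER_CUBIC)[:,:,::-1])
E
```

```text
scene
 plate
[  160   200   220   130 22779] [[379, 200], [379, 329], [201, 329], [160, 278], [160, 200]] [[212.0, 106.0], [533.0, 368.0], [805.0, 136.0], [806.0, -36.0], [675.0, -285.0]]
red [253, 268, 19, 14, 126] [262.5 275.8] [634.0, 120.0, 63.0] ((632.272216796875, 118.12590026855469), (31.763898849487305, 40.79374694824219), 70.45589447021484)
brass [226, 238, 5, 5, 17] [228. 240.] [621.0, -33.0, 48.0] ((620.610595703125, -33.23186492919922), (14.59631633758545, 7.656191825866699), 88.63640594482422)
brass [239, 238, 5, 5, 19] [240.8 239.8] [596.0, -13.0, 48.0] ((596.1016845703125, -12.784490585327148), (14.137140274047852, 9.806611061096191), 54.00559616088867)
brass [223, 249, 5, 5, 18] [225.3 250.4] [646.0, -8.0, 48.0] ((647.1289672851562, -7.63814640045166), (13.738118171691895, 9.560676574707031), 55.242122650146484)
brass [215, 253, 6, 4, 19] [217.6 254.3] [667.0, -10.0, 48.0] ((667.35205078125, -9.747641563415527), (9.591859817504883, 12.574670791625977), 49.929443359375)
brass [260, 263, 6, 13, 64] [262.6 269.6] [615.0, 96.0, 48.0] ((613.5996704101562, 93.78250885009766
[... 2144 characters left out ...]
99805, 8.7843017578125), 71.01360321044922)
brass [328, 212, 3, 4, 10] [329.  213.5] [621.0, -34.0, 48.0] ((620.9356689453125, -34.0599365234375), (12.343021392822266, 5.82114839553833), 67.03783416748047)
orange [238, 201, 35, 4, 105] [254.7 203. ] [440.0, 121.0, 6.0] ((441.5436706542969, 122.67886352539062), (13.43696403503418, 106.09965515136719), 71.00782012939453)
wood [237, 186, 36, 6, 210] [254.6 188.4] [444.0, 128.0, 60.0] ((443.3710632324219, 127.50303649902344), (22.559383392333984, 107.0340347290039), 70.99431610107422)
wood [237, 193, 35, 10, 201] [255.  197.1] [434.0, 90.0, 60.0] ((430.4612121582031, 89.98497772216797), (39.02997589111328, 102.38269805908203), 71.00598907470703)
```

View pics/c.png

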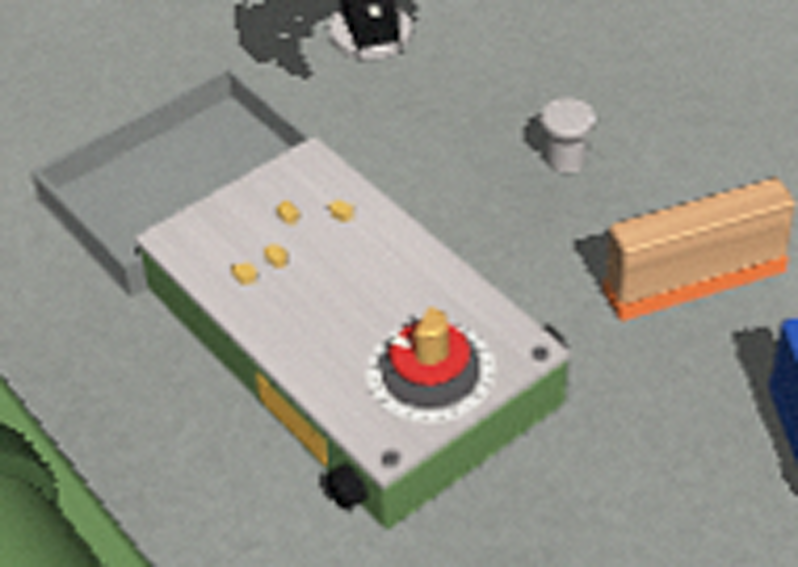

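The crop shows the plate corners at (317,140), (137,238), (385,490) and (570,352), the stripe at (400,340), the collar around (430,352) and the shaft top at (433,315). The two views agree on the chips and the scraper. Next: head pose, stripe and knob, plus stereo on the shaft.

```bash
python3 - <<'E'
from h import *
import pickle
fs=pickle.load(open('f0.pkl','rb')); f=fs['scene']
c=lambda u,v:(160+u/4.2-.4,190+v/4.2-.4)
P=onplane(f,[c(317,140),c(137,238),c(385,490),c(570,352)],45)[:,:2]; print('corners',P.round(1).tolist(),[np.linalg.norm(P[i]-P[i-1]).round(1) for i in range(4)])
C=P.mean(0); y=(P[2]+P[3]-P[0]-P[1]); y/=np.linalg.norm(y); x=np.array([y[1],-y[0]])
x2=(P[1]+P[2]-P[0]-P[3]);
print('ctr',C,'yaw',np.arctan2(x[1],x[0]),np.arctan2(x2[1],x2[0]),'origin',C-25*y,'spindle',C+75*y)
print('stripe',onplane(f,[c(400,340)],63),'collar',onplane(f,[c(430,352)],63),'top',onplane(f,[c(433,313)],87))
print('collet',onplane(f,[c(567,165)],0),'scrTop corners',onplane(f,[c(610,232),c(618,252),c(792,208),c(775,182)],60).round(0).tolist())
# knob
for n,roi in (('scene',(225,170,275,215)),('side',(270,245,320,300))):
    f=fs[n];x0,y0,x1,y1=roi;I=f['color'][y0:y1,x0:x1].astype(int)
    for nm,m,z in (('white',I.min(2)>150,10),('dark',I.max(2)<40,30)):
        k,l,s,cc=cv2.connectedComponentsWithStats(m.astype(np.uint8))
        for i in range(1,k):
            if s[i][4]>3: print(n,nm,s[i].tolist(),onplane(f,[cc[i]+(x0,y0)],z).round(0).tolist(),onplane(f,[cc[i]+(x0,y0)],36).round(0)[0,:2])
b=fs['wrist']['color']; cv2.imwrite('pics/d.png',b[:,:,::-1])
E
```

```text
corners [[569.8, -74.8], [698.0, -74.3], [694.2, 156.9], [563.7, 150.2]] [np.float64(225.1), np.float64(128.1), np.float64(231.3), np.float64(130.6)]
ctr [631.4109688   39.49119856] yaw 0.021808253296326602 0.027921495840486928 origin [631.95613191  14.49714332] spindle [629.77547945 114.47336427]
stripe [[637.20135674  96.83422675  63.        ]] collar [[630.19173593 113.50895935  63.        ]] top [[624.67612105 110.20210529  87.        ]]
collet [[435.42646397   6.43707661   0.        ]] scrTop corners [[496.0, 109.0, 60.0], [504.0, 123.0, 60.0], [403.0, 163.0, 60.0], [395.0, 142.0, 60.0]]
scene white [26, 0, 1, 5, 5] [[375.0, -267.0, 10.0]] [ 396. -237.]
scene white [19, 4, 4, 5, 10] [[400.0, -260.0, 10.0]] [ 421. -231.]
scene white [28, 4, 3, 4, 7] [[377.0, -247.0, 10.0]] [ 398. -218.]
scene white [39, 5, 2, 5, 6] [[360.0, -217.0, 10.0]] [ 381. -189.]
scene white [32, 7, 7, 6, 17] [[379.0, -217.0, 10.0]] [ 400. -189.]
scene white [41, 13, 4, 4, 5] [[376.0, -184.0, 10.0]] [ 397. -157.]
scene white [34, 19, 3, 3, 6] [[410.0, -176.0, 10.0]] [ 430. -149.]
scene white [42, 18, 5, 4, 
[... 1366 characters left out ...]
 10.0]] [ 420. -170.]
side white [11, 24, 5, 13, 42] [[433.0, -173.0, 10.0]] [ 426. -192.]
side white [28, 25, 5, 12, 46] [[472.0, -190.0, 10.0]] [ 465. -208.]
side white [37, 24, 3, 5, 7] [[500.0, -184.0, 10.0]] [ 492. -203.]
side white [5, 29, 6, 4, 8] [[417.0, -171.0, 10.0]] [ 411. -190.]
side white [31, 30, 10, 12, 23] [[481.0, -212.0, 10.0]] [ 473. -230.]
side white [0, 32, 8, 14, 56] [[398.0, -192.0, 10.0]] [ 392. -210.]
side white [0, 34, 2, 2, 4] [[394.0, -178.0, 10.0]] [ 388. -197.]
side white [7, 52, 6, 3, 11] [[397.0, -243.0, 10.0]] [ 391. -260.]
side white [44, 53, 4, 2, 4] [[485.0, -273.0, 10.0]] [ 477. -290.]
side dark [16, 23, 12, 15, 150] [[447.0, -198.0, 30.0]] [ 445. -202.]
```

View pics/d.png

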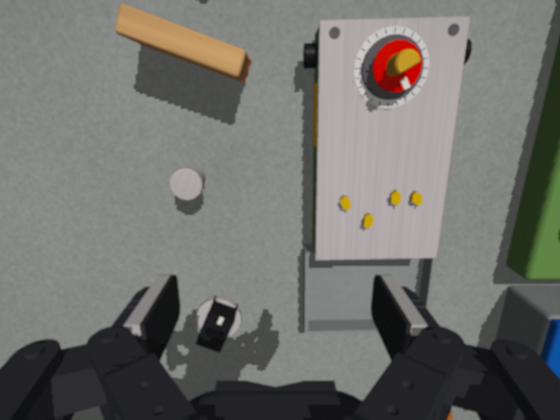

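The wrist view shows the plate at (316..469, 16..260), chips near (345,203), (368,221), (395,198) and (416,198), and the shaft top at (406,60) with the stripe at (405,83). The scraper runs (122,15)–(243,65) and the knob is at (219,319) with its white mark at (220,321). I'll get numbers from this view, then grasp the scraper.

```bash
python3 - <<'E'
from h import *
import pickle
fs=pickle.load(open('f0.pkl','rb')); f=fs['wrist']; I=f['color'].astype(int)
H=cv2.cvtColor(f['color'],cv2.COLOR_RGB2HSV).astype(int);h,s,v=H[...,0],H[...,1],H[...,2]
w=(h>7)&(h<20)&(s>90)&(v>110); w[:,280:]=0;w[150:]=0
cn=max(cv2.findContours(w.astype(np.uint8),0,2)[0],key=cv2.contourArea)
ap=cv2.approxPolyDP(cn,4,True).reshape(-1,2); print('scr',ap.tolist(),onplane(f,ap,60)[:,:2].round(0).tolist(),cv2.minAreaRect(onplane(f,cn.reshape(-1,2),60)[:,:2].astype(np.float32)))
P=onplane(f,[(319,19),(469,16),(437,260),(316,260)],45)[:,:2];print('plate',P.round(0).tolist(),P.mean(0))
print('chips',onplane(f,[(345,203),(368,221),(395,198),(416,198)],48)[:,:2].round(0).tolist())
print('shaft',onplane(f,[(407,60)],87)[:,:2],'stripe',onplane(f,[(405,83)],63)[:,:2])
k=np.zeros(h.shape,np.uint8);k[285:365,190:250]=1
red=((h<6)|(h>174))&(s>150);red[150:]=0
print('red',onplane(f,[np.argwhere(red)[:,::-1].mean(0)],63)[:,:2])
wh=((v>150)&(k>0)).astype(np.uint8); n,l,st,c=cv2.connectedComponentsWithStats(wh)
for i in range(1,n):
  if st[i][4]>5: print('white',st[i].tolist(),onplane(f,[c[i]],10)[0,:2].round(0),onplane(f,[c[i]],36)[0,:2].round(0))
for a,z in ((( 122,15),60),):pass
# IK checks
y=.023
for nm,p,yaws in (('scr',(446,131,150),(1.25,1.25-np.pi)),('wipe0',(632,50,200),(np.pi/2+y,y-np.pi/2)),('wipeend',(635,-90,200),(np.pi/2+y,y-np.pi/2))):
  for yw in yaws:
    q=planner.solve_ik(p,[np.pi,0,yw]); print(nm,yw,None if q is None else np.round(q,2))
E
```

```text
scr [[120, 5], [117, 32], [239, 74], [242, 49]] [[397.0, 156.0], [391.0, 136.0], [493.0, 104.0], [496.0, 124.0]] ((444.7047424316406, 129.57144165039062), (22.47932243347168, 108.58848571777344), 70.91725158691406)
plate [[562.0, 149.0], [692.0, 151.0], [699.0, -81.0], [568.0, -82.0]] [630.55824031  34.4177181 ]
chips [[595.0, -16.0], [620.0, -36.0], [645.0, -11.0], [666.0, -11.0]]
shaft [[627.60112512 111.73206688]] stripe [[636.78497763  96.32887765]]
red [[625.10681883 109.41739321]]
white [217, 299, 17, 7, 51] [ 461. -156.] [ 466. -139.]
white [198, 300, 14, 27, 177] [ 433. -171.] [ 440. -153.]
white [229, 312, 12, 24, 113] [ 474. -189.] [ 477. -170.]
white [217, 317, 7, 8, 33] [ 454. -184.] [ 459. -165.]
scr 1.25 [ 0.21 -0.08  1.69 -0.    1.53  0.53]
scr -1.8915926535897931 [ 0.21 -0.08  1.69  0.    1.53 -2.61]
wipe0 1.5937963267948965 [ 0.02  0.37  1.1  -0.    1.67 -0.  ]
wipe0 -1.5477963267948966 None
wipeend 1.5937963267948965 [-0.2   0.39  1.07  0.    1.68 -0.22]
wipeend -1.5477963267948966 [-0.2   0.39  1.07 -0.    1.68  2.92]
```

```bash
python3 - <<'E'
from h import *
yw=1.238-np.pi/2; D=lambda a:[np.pi,0,a]
r.move_gripper(60)
r.movep([444.7,129.6,140],D(yw))
hit=r.move_linear([444.7,129.6,24],None,120,threshold=8); print('hit',hit,sensors.current_tcp_pos())
r.move_gripper(0,60); print('w',sensors.current_grip_width())
r.move_linear([444.7,129.6,130],None,150); print('w',sensors.current_grip_width(),sensors.current_force(),sensors.current_time_s())
y=.023; o=np.array([632,13.]); ex=np.array([np.cos(y),np.sin(y)]); ey=np.array([-ex[1],ex[0]])
p=o+ey*38
r.movep([*p,130],D(y)); f=grab('scene'); g=grab('side')
a=np.hstack([cv2.resize(f['color'][170:320,150:350],None,fx=2,fy=2.67),cv2.resize(g['color'][120:270,230:400],None,fx=2.3,fy=2.67)])
cv2.imwrite('pics/e.png',a[:,:,::-1]); print(a.shape,sensors.current_time_s())
E
```

```text
hit False [445.2903777  129.71267009  24.7940271 ]
w 23.155948983439217
w 23.26862767190765 [ 0.1435265  -0.10176904 -1.51738766] 4.8
(400, 791, 3) 5.725
```

View pics/e.png

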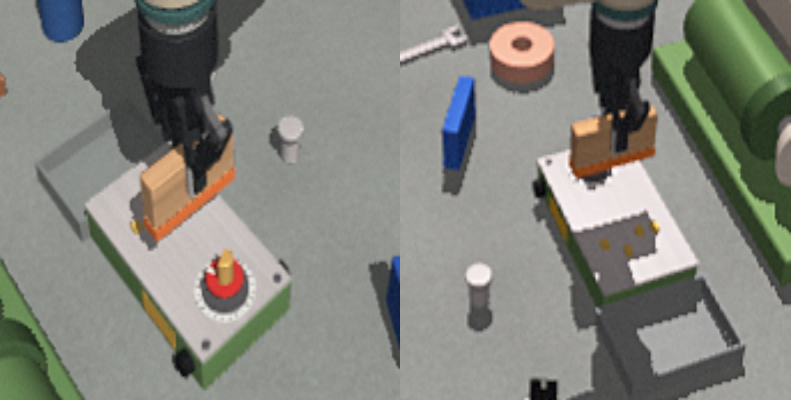

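The scraper is held level and square above the plate, with the chips ahead of it. Now I'll lower it to contact and wipe.

```bash
python3 - <<'E'
from h import *
D=lambda a:[np.pi,0,a]
y=.023; o=np.array([632,13.]); ex=np.array([np.cos(y),np.sin(y)]); ey=np.array([-ex[1],ex[0]])
P=lambda t:o+ey*t
r.move_linear([*P(38),82],D(y),150)
hit=r.move_linear([*P(38),66],None,20,threshold=3); z=sensors.current_tcp_pos(); print(hit,z,sensors.current_force())
z=z[2]
r.move_linear([*P(38),z],None,20); print(sensors.current_force())
for t in (0,-40,-80,-112):
    r.move_linear([*P(t),z],None,60); print(t,sensors.current_force().round(1),np.round(sensors.current_tcp_pos(),1))
r.move_linear([*P(-112),z+70],None,150)
r.movep([*P(20),z+100],D(y))
f=grab('scene'); g=grab('side'); print(sensors.current_time_s())
a=np.hstack([cv2.resize(f['color'][170:320,150:350],None,fx=2,fy=2.67),cv2.resize(g['color'][150:300,270:440],None,fx=2.3,fy=2.67)])
cv2.imwrite('pics/f.png',a[:,:,::-1])
E
```

```text
True [631.20742029  51.0141054   69.65382876] [0.25181947 0.56919997 3.37207436]
[-0.1573107   0.20604503  2.19229329]
0 [ 0.  -2.   1.9] [632.   12.4  69.7]
-40 [ 0.2 -1.3  2.2] [633.  -27.7  69.7]
-80 [ 0.  -2.2  2.2] [633.8 -67.8  69.7]
-112 [-0.5  0.3 -1.1] [634.2 -99.1  69. ]
11.475
```

View pics/f.png

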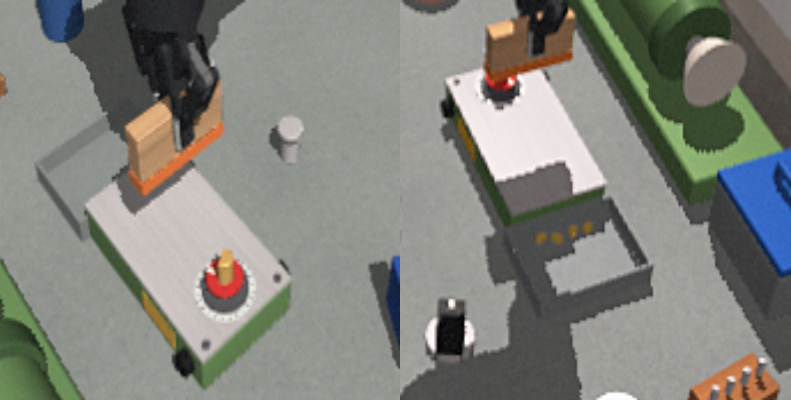

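All four chips are in the tray (orange spots at (540..590,232) in the right half) and the steel top is clear. Next I'll stand the scraper back and look at the knob and shaft from close up.

```bash
python3 - <<'E'
from h import *
import pickle
yw=1.238-np.pi/2; D=lambda a:[np.pi,0,a]
r.movep([445,129.7,130],D(yw))
r.move_linear([445,129.7,32],None,150)
hit=r.move_linear([445,129.7,23.5],None,15,threshold=2); print('hit',hit,sensors.current_tcp_pos())
r.move_gripper(60); r.move_linear([445,129.7,150],None,200)
print(sensors.current_time_s())
r.movep([630,112,215],D(np.pi/2)); r.hold(.3); a=grab('wrist')
r.movep([456,-176,170],D(np.pi/2)); r.hold(.3); b=grab('wrist'); c=grab('side'); d=grab('scene')
pickle.dump((a,b,c,d),open('f1.pkl','wb')); print(sensors.current_time_s())
cv2.imwrite('pics/g.png',np.hstack([cv2.resize(a['color'][60:360,110:450],(400,353)),cv2.resize(b['color'][60:360,110:450],(400,353))])[:,:,::-1])
print(a['position'],b['position'])
E
```

```text
hit True [445.08851974 129.78178142  24.56967242]
14.875
18.6917
[629.28994355 190.03076253 357.46007036] [455.67502055 -97.61694155 312.35455307]
```

View pics/g.png

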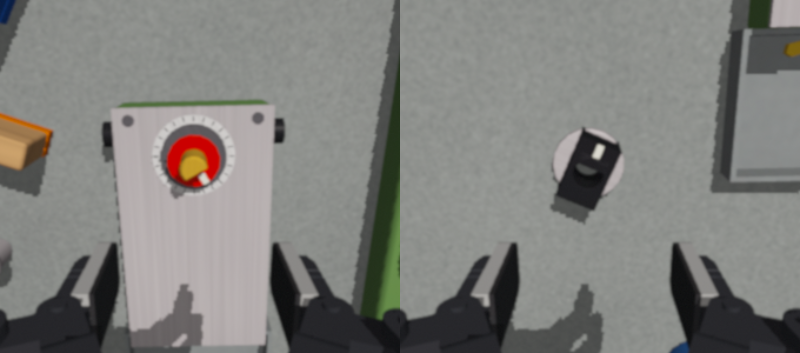

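Left: the red collar is at (193,161) with its stripe at (203,179), so its +x points to about -60°. Right: the knob skirt is centred near (588,162) and the mark at (598,151) gives its +x at about +60°. Now the exact numbers.

```bash
python3 - <<'E'
from h import *
import pickle
a,b,c,d=pickle.load(open('f1.pkl','rb'))
def big(m): 
    n,l,s,_=cv2.connectedComponentsWithStats(m.astype(np.uint8)); return l==1+np.argmax(s[1:,4])
def pts(m): return np.argwhere(m)[:,::-1].astype(float)
def roi(f,P,rad):
    u=proj(f,[P])[0]; m=np.zeros(f['color'].shape[:2],bool);m[int(u[1]-rad):int(u[1]+rad),int(u[0]-rad):int(u[0]+rad)]=1;return m
for nm,f in (('wrist',a),('side',c),('scene',d)):
    H=cv2.cvtColor(f['color'],cv2.COLOR_RGB2HSV).astype(int);h,s,v=H[...,0],H[...,1],H[...,2]
    M=roi(f,[629,112,70],40)
    red=M&((h<6)|(h>174))&(s>130)&(v>60)
    if red.sum()<20: continue
    Q=onplane(f,pts(red),63)[:,:2].astype(np.float32); cc=cv2.minEnclosingCircle(Q)
    br=M&(h>15)&(h<32)&(s>100)&(v>60)
    T=onplane(f,pts(br),87)[:,:2].astype(np.float32)
    out=[nm,'red',np.round(cc[0],1),2*cc[1],'brass',len(T),T.min(0).round(1),T.max(0).round(1)]
    wh=M&(s<40)&(v>190); 
    Wp=onplane(f,pts(wh),63)[:,:2]; k=np.linalg.norm(Wp-cc[0],axis=1)<20
    if k.sum(): w=Wp[k].mean(0); e=w-cc[0]; out+=['stripe',k.sum(),w.round(1),np.arctan2(e[1],e[0]).round(3)]
    print(*out)
f=b;H=cv2.cvtColor(f['color'],cv2.COLOR_RGB2HSV).astype(int);h,s,v=H[...,0],H[...,1],H[...,2]
M=roi(f,[456,-176,10],45)
wh=M&(v>150)&(s<60); 
n,l,st,ce=cv2.connectedComponentsWithStats(wh.astype(np.uint8)); print([(st[i].tolist(),ce[i].round(1).tolist()) for i in range(1,n) if st[i][4]>8])
Q=onplane(f,pts(wh),10)[:,:2].astype(np.float32); print('skirt',cv2.minEnclosingCircle(Q),Q.min(0),Q.max(0))
dk=big(M&(v<45)); print('dark',dk.sum(),cv2.minAreaRect(onplane(f,pts(dk),36)[:,:2].astype(np.float32)))
for i in range(1,n):
    if st[i][4]>8: print('w',onplane(f,[ce[i]],36)[0,:2])
cv2.imwrite('pics/h.png',np.hstack([cv2.resize(q['color'][y:y+66,x:x+66],(400,400),interpolation=cv2.INTER_CUBIC) for q,(x,y) in ((a,(proj(a,[629,112,70])[0]-33).astype(int)),(b,(proj(b,[456,-176,20])[0]-33).astype(int)))])[:,:,::-1]); print((proj(a,[629,112,70])[0]-33).astype(int),(proj(b,[456,-176,20])[0]-33).astype(int))
E
```

```text
wrist red [628.3 110.2] 42.968849182128906 brass 425 [619.3 103.4] [637.9 125.3] stripe 33 [636.9  96.1] -1.026
side red [630.8 105.8] 41.353267669677734 brass 22 [612.2  82.9] [635.8 115.6] stripe 4 [640.8  99.7] -0.546
scene red [631.2 113.5] 42.52090835571289 brass 178 [622.3  86. ] [724.9 151.4] stripe 3 [637.7  98.1] -1.169
[([258, 148, 4, 4, 11], [259.8, 149.7]), ([269, 169, 24, 12, 113], [281.0, 173.5]), ([240, 170, 24, 43, 462], [249.5, 189.6]), ([315, 173, 5, 4, 13], [317.2, 174.8]), ([274, 183, 10, 12, 78], [278.2, 188.5]), ([283, 191, 18, 33, 231], [293.5, 208.3]), ([309, 196, 3, 4, 9], [310.1, 197.7]), ([230, 199, 3, 4, 9], [230.8, 200.3]), ([230, 217, 6, 8, 17], [232.2, 220.6])]
skirt ((452.3831787109375, -184.72755432128906), 51.568267822265625) [ 412.67078 -220.13461] [ 496.35318 -134.14105]
dark 1736 ((451.17620849609375, -180.02774047851562), (52.72370147705078, 31.055919647216797), 66.58126831054688)
w [ 443.3411464  -132.40440319]
w [ 460.87087532 -152.1468309 ]
w [ 434.14727118 -166.09068283]
w [ 491.35897961 -153.20937432]
w [ 458.60456225 -165.10828297]
w [ 471.8916014  -182.71465762]
w [ 486.03937868 -173.15938875]
w [ 417.76326589 -175.60654122]
w [ 418.25843813 -194.08350447]
[241 164] [242 163]
```

View pics/h.png

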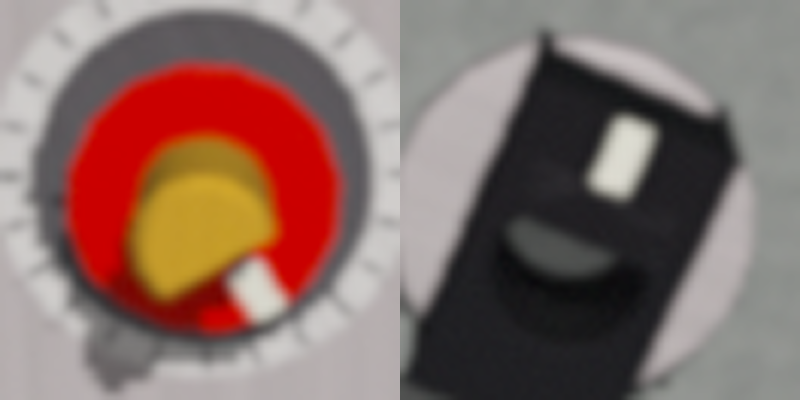

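Left: shaft-top circle centre is about (205,247), with the flat running (165,302)–(280,235). Right: bore centre is about (572,268), the mark at (622,157), and the bar edges lie at about 65°. I'll convert these, check the skirt circle and IK, then grasp the knob.

```bash
python3 - <<'E'
from h import *
import pickle
a,b,c,d=pickle.load(open('f1.pkl','rb'))
q=lambda u,v,o:(o[0]+u/6.06-.42,o[1]+v/6.06-.42)
oa,ob=(241,164),(242,163)
S=onplane(a,[q(205,247,oa),q(165,302,oa),q(280,235,oa)],87)[:,:2]; e=S[2]-S[1]; print('shaft',S[0],'x dir',np.arctan2(-e[0],e[1])if 0 else np.arctan2(e[1],e[0])-np.pi/2,'chord',np.linalg.norm(e),'dist',abs(np.cross(e,S[0]-S[1]))/np.linalg.norm(e))
B=onplane(b,[q(172,268,ob),q(222,157,ob),q(148,45,ob),q(15,330,ob)],36)[:,:2]; e=B[2]-B[3]; print('bore',B[0],'mark',B[1],'edge dir',np.arctan2(e[1],e[0]),'bore->mark',np.arctan2(*(B[1]-B[0])[::-1]),np.linalg.norm(B[1]-B[0]))
n=np.array([-e[1],e[0]])/np.linalg.norm(e); print('edge to bore dist (16)',n@(B[2]-B[0]), 'end dist(25)',e@(B[2]-B[0])/np.linalg.norm(e))
H=cv2.cvtColor(b['color'],cv2.COLOR_RGB2HSV).astype(int);m=(H[...,2]>150)&(H[...,1]<60)
n_,l,st,ce=cv2.connectedComponentsWithStats(m.astype(np.uint8))
Q=np.vstack([onplane(b,np.argwhere(l==i)[:,::-1].astype(float),10)[:,:2] for i in range(1,n_) if st[i][4]>100 and 235<ce[i][0]<310 and 160<ce[i][1]<225]).astype(np.float32)
print('skirt',cv2.minEnclosingCircle(Q))
for p,yw in (((452,-177,100),1.15),((630,112,140),-1.04),((630,112,90),-1.04),((630,112,140),-1.04+.0)):
    s=planner.solve_ik(p,[np.pi,0,yw]); print(None if s is None else np.round(s,2))
E
```

```text
shaft [628.93702613 110.21284916] x dir -1.0230186601659002 chord 18.858872035739516 dist 3.9586704706886744
bore [ 451.50173711 -181.39831304] mark [ 458.58989785 -165.08622838] edge dir 1.1318473717296016 bore->mark 1.1608778141288656 17.78555954948966
edge to bore dist (16) 16.577186744671533 end dist(25) 27.776667679939568
skirt ((451.5259094238281, -181.29981994628906), 28.912919998168945)
[-0.45  0.03  1.69  0.    1.42 -0.03]
[ 0.12  0.42  1.16 -0.    1.57  2.73]
[ 0.12  0.45  1.21 -0.    1.48  2.73]
[ 0.12  0.42  1.16 -0.    1.57  2.73]<stdin>:6: DeprecationWarning: Arrays of 2-dimensional vectors are deprecated. Use arrays of 3-dimensional vectors instead. (deprecated in NumPy 2.0)
```

The bore and skirt centres agree to 0.1 mm, and the sizes check out (16 mm half-width, 4 mm to the flat, 58 mm skirt). The chips show the wrist camera reading about (0.6, 1.2) mm short of the camera mean, so I'll add that to both points. Now I'll grasp the knob and try the fit.

```bash
python3 - <<'E'
from h import *
D=lambda a:[np.pi,0,a]
K=np.array([452.1,-180.2]); 
r.movep([*K,90],D(1.145)); 
print(r.move_linear([*K,12.5],None,100,threshold=6),sensors.current_tcp_pos())
r.move_gripper(0,100); print('w',sensors.current_grip_width(),sensors.current_tcp_pos(),sensors.current_force())
r.move_linear([*K,125],None,200); print('w',sensors.current_grip_width(),sensors.current_time_s())
S=np.array([629.5,111.4])
r.movep([*S,125],D(-1.03)); r.hold(.3); print(sensors.current_force())
f=grab('scene'); g=grab('side')
hit=r.move_linear([*S,78],None,25,threshold=5); print(hit,sensors.current_tcp_pos(),sensors.current_force(),sensors.current_wrist_torque(),sensors.current_time_s())
a=np.hstack([cv2.resize(f['color'][200:320,200:320],(400,400),interpolation=2),cv2.resize(g['color'][130:230,260:360],(400,400),interpolation=2)])
cv2.imwrite('pics/i.png',a[:,:,::-1])
E
```

```text
False [ 452.6674225  -180.44585872   13.31229168]
w 30.350601730229116 [ 452.77602247 -180.52436687   13.56150511] [-0.6257093   0.50971559  6.08886234]
w 30.015708724877154 21.1917
[ 0.08525071 -1.27029944 -0.99981344]
True [629.50770061 111.37400933 100.18294639] [-1.07737842 -0.35631231  5.03612098] [ 0.00203647  0.11920349 -0.0050025 ] 24.9917
```

View pics/i.png

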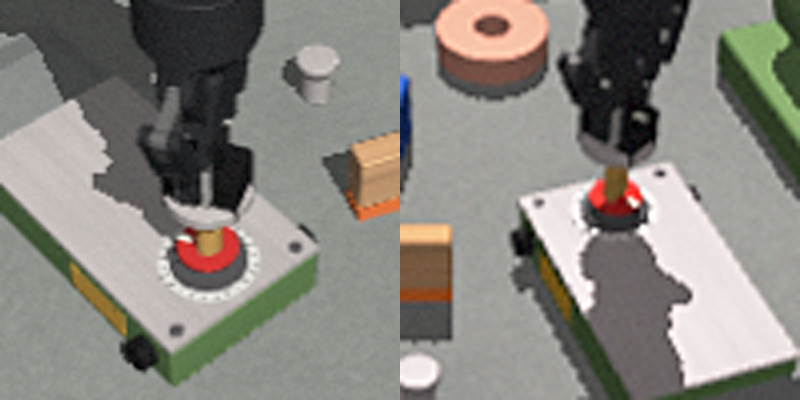

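The knob touched the shaft top (z 100.2, as expected for 87 mm) and looks laterally centred in both views. It is probably 2–3 mm off in depth, so I'll run a short lift-shift-probe search.

```bash
python3 - <<'E'
from h import *
S=np.array([629.5,111.4])
r.move_linear([*S,102],None,40); r.hold(.2); t0=sensors.current_wrist_torque();f0=sensors.current_force(); print('free',f0.round(2),t0.round(3))
offs=[(0,0)]+[(1.7*np.cos(k),1.7*np.sin(k)) for k in np.arange(6)*np.pi/3+np.pi]+[(3.2*np.cos(k),3.2*np.sin(k)) for k in np.arange(9)*2*np.pi/9]
for o in offs:
    p=S+o
    r.move_linear([*p,101.7],None,40)
    hit=r.move_linear([*p,95],None,20,threshold=4); z=sensors.current_tcp_pos()
    df=sensors.current_force()-f0; dt=sensors.current_wrist_torque()-t0
    print(np.round(o,1),hit,np.round(z,1),df.round(1),dt.round(3),round(sensors.current_time_s(),1))
    if not hit and z[2]<97: break
    if sensors.current_time_s()>42: break
E
```

```text
free [ 0.1  -0.02 -0.76] [ 0.007 -0.014  0.058]
[0 0] True [629.8 111.4 100.2] [-0.6 -0.1  5.4] [ 0.045 -0.017 -0.012] 25.9
[-1.7  0. ] True [627.7 111.4 100.5] [-0.5 -0.1  4. ] [ 0.008  0.085 -0.047] 26.4
[-0.9 -1.5] False [628.7 109.5  94.5] [ 2.6 -2.  -2.4] [-0.46  -0.613 -0.073] 27.1
```

The knob dropped onto the shaft at (628.7,109.5). I'll centre it with the side forces, then go down to the collar and press it home.

```bash
python3 - <<'E'
from h import *
p=np.array(sensors.current_tcp_pos()); f=sensors.current_force(); print(p.round(1),f.round(1))
xy=p[:2]+0.12*np.clip(f[:2],-4,4)
z=p[2]; last=None
for z in np.arange(92,65.9,-2):
    hit=r.move_linear([*xy,z],None,30,threshold=35)
    f=sensors.current_force(); q=sensors.current_tcp_pos(); print(round(z,1),hit,np.round(q,1),f.round(1),round(sensors.current_time_s(),1))
    xy=xy+0.06*np.clip(f[:2],-5,5)
    if hit or f[2]>22 or np.hypot(*f[:2])>20: break
E
```

```text
[628.7 109.5  94.5] [ 2.7 -2.1 -3.2]
92.0 False [628.8 109.5  91.7] [ 0.7 -0.3 -1.5] 27.4
90.0 False [628.9 109.5  89.8] [-0.2  0.2 -0.8] 27.6
88.0 False [628.9 109.4  87.8] [-0.  -0.1 -1.7] 27.9
86.0 False [628.9 109.3  85.8] [-0.5 -0.5  0.2] 28.1
84.0 False [628.9 109.2  83.8] [ 0.   0.4 -0.8] 28.4
82.0 False [629.  109.2  81.8] [-0.1 -0.5 -1.5] 28.6
80.0 False [628.9 109.2  79.8] [ 0.6  0.3 -1.3] 28.9
78.0 False [629.  109.3  77.8] [ 1. -0. -1.] 29.1
76.0 False [629.4 109.3  76.6] [-0.6 -0.8  1.2] 29.4
74.0 False [629.5 109.3  74.7] [ 0.  -0.5  4.2] 29.6
72.0 False [629.5 109.3  72.9] [-0.9  0.9  6.4] 29.9
70.0 False [629.5 109.3  71.2] [-1.8  0.2  8.4] 30.1
68.0 False [629.5 109.3  69.6] [-2.4  0.   9.2] 30.4
66.0 False [629.5 109.3  68.5] [-3.9 -0.7 13.5] 30.6
```

```bash
python3 - <<'E'
from h import *
xy=np.array([629.45,109.3])
for z in (65,64,63,62,61,60,59):
    r.move_linear([*xy,z],None,15); r.hold(.15)
    f=sensors.current_force(); print(z,np.round(sensors.current_tcp_pos(),2),f.round(1),sensors.current_grip_width().__round__(2))
    if f[2]>27: break
r.hold(1); print(np.round(sensors.current_tcp_pos(),2),sensors.current_force().round(1),sensors.current_orientation(),sensors.current_time_s())
f=grab('scene'); g=grab('side')
a=np.hstack([cv2.resize(f['color'][200:320,180:320],(467,400),interpolation=2),cv2.resize(g['color'][130:270,260:376],(331,400),interpolation=2)])
cv2.imwrite('pics/j.png',a[:,:,::-1])
E
```

```text
65 [629.63 109.32  68.49] [-10.2  -1.5  20. ] 30.46
64 [629.66 109.33  68.45] [-13.   -1.7  25.4] 30.06
63 [629.72 109.32  68.44] [-15.8  -3.6  28.8] 30.12
[629.69 109.32  68.42] [-16.1  -2.7  29.5] [ 3.13800913e+00  1.33995251e-03 -1.02984818e+00] 32.8167
```

View pics/j.png

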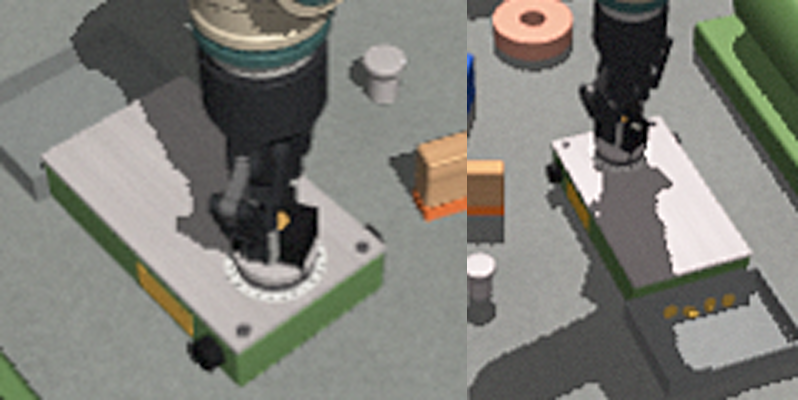

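```bash
python3 - <<'E'
from h import *
print(sensors.current_force().round(1),sensors.current_tcp_pos().round(2)); r.sign_off(); print(sensors.current_time_s())
E
```

```text
[-16.2  -3.   28.8] [629.71 109.32  68.38]
the job is handed in; nothing more can be done
the job is handed in; nothing more can be done
```

I handed the job in with the knob fully home on the D-shaft, the gripper still holding it and pressing down. The robot's clock read about 33 s at the last check, against the 67 s limit.

- **Chips:** One wipe with the scraper, held by the gripper, put all four chips in the tray. They are all visible there in the last picture, and the steel top is clear. The fingers stayed well above them.
- **Scraper:** I set it down upright on the bench where it had stood and felt the contact before letting go. It is still upright in the last picture.
- **Knob:** I gripped it across the bar, turned it to the shaft's flat (yaw -1.03 rad) and moved it over the shaft. The first try landed on the shaft top. A short search found the fit 1.7 mm away, on the third probe, and it then slid on freely.
- **Pressing:** The collar took up load from z 76.5 and stopped hard at 68.4, which is 8 mm of travel. That puts the knob's underside at about 55 mm, matching the stop at 45 + 10 mm. At hand-in it was pressing down with about 29 N.

**Checks that disagreed:**
- **Shaft position:** The cameras differed by 2–4 mm. My correction towards the camera average was wrong, and the fit was nearer the wrist camera's raw reading.
- **Side force:** About 16 N remains on the gripped knob from the press, which I left because it is well below the limits.
- **Grip width:** It read about 30 mm on the 32 mm bar, but stayed steady throughout.

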